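# Index the carver's turntable and set its brake

### The job

On the carver's turntable, gently push the upright wooden post round with your fingertips until the black index line on the plywood plate lines up with the one long line on the metal scale; then push the wooden brake block fully home towards the plate and leave both so. Only push with the outside of the fingers: grip and lift nothing, keep the carved bird standing in the middle of the plate, and leave the other things on the bench where they are.

Things in the scene. Friction and masses are not known exactly. Their poses are not given: they have to be found in the camera images.
- turntable: fixed carver's turntable: a dark wooden foot, round, 270 mm across and 20 mm high, with an 80 mm wide arm of the same height that runs along its -y side out to 230 mm from the axis and carries the brake. Origin on the turning axis at the bench top (underside of the foot); z up. On the foot lies the metal scale disc (270 mm across, top 32 mm above the bench), on that the plywood plate
- target_line (a point): inner end of the target line, at the plate's rim, 100 mm from the axis, 32 mm above the bench. The target line is the one long black line on the metal scale: 5 mm wide, and runs across the whole width of the scale (34 mm); the other 23 lines are 11 mm long and 2.5 mm wide, 15 degrees apart. It does not turn with the plate; it differs from start to start, but always lies on the half of the turntable away from the robot
- dial (a joint): turn of the plywood plate (200 mm across, top 38 mm above the bench), rad, positive anticlockwise seen from above; 0 when its index line points along the turntable's +x. Turns without end either way, with a friction of about 0.15 N m (about 2 N at the post), has no spring and stays where it is left
- index_mark (a point): outer end of the index line, at the plate's rim, 100 mm from the axis. The index line is a radial black line on the plate, 5 mm wide and 45 mm long, on the side opposite the post
- post_top (a point): centre of the top of the round wooden post that stands on the plate and turns with it: 20 mm in diameter, 80 mm from the axis, directly opposite the index line; it stands 45 mm above the plate, its top 83 mm above the bench
- brake (a joint): travel of the brake, m: 0 = off (pulled out), 0.020 = fully home at its stop. It slides along the turntable's +y, towards the axis, with a friction of about 3 N, has no spring and stays where it is left
- brake_face (a point): centre of the outer face of the brake block, the face to push; it looks along the turntable's -y, 42 mm above the bench, 193 mm from the axis when off. The wooden block is 56 mm wide, 36 mm along the slide, from 20 to 65 mm above the bench, with a steel tongue towards the plate. Behind the face is a lane 58 mm wide, floor 20 mm above the bench, between two rails 32 mm high
- bird: small carved wooden bird on a round foot 52 mm across, 68 mm high, about 80 mm long, standing loose in the middle of the plate and turning with it; origin under its foot, 38 mm above the bench; must stay standing there
- paint_jar: closed round paint jar, 60 mm across, 75 mm high, standing just beyond the turntable; origin under its centre; leave alone
- sanding_block: cork sanding block 67 x 44 x 30 mm lying beside the brake; origin under its centre; leave alone
- rough_blank: rough-cut wooden bird blank, about 105 x 40 x 55 mm, lying to the left of the turntable; origin under its centre; leave alone
- knife: carving knife with wooden handle, 185 mm long, lying on the bench to the right; origin under the handle; leave alone
- mallet: wooden mallet with a head 68 mm in diameter and 100 mm long, lying on the bench to the left; origin under the head; leave alone
- brush_pot: white pot of brushes, 72 mm across, 90 mm high (170 mm with the brushes), standing to the left, beyond the bird blank; origin under its centre; leave alone
There are look-alikes about, which are no part of the job. What is shaped like the bird but green or orange is not meant.

How it is judged:
By the outcome, as a careful person would: the job done as asked, in the order asked, and still so for the second after the job is handed in, with the robot touching nothing.
It also fails if it takes over 72 s, if anything falls off the work surface, if the arm or the gripper's body presses on something with over 40 N, if the wrist force passes 120 N, or if a joint passes its speed limit or range.

### The arm

A 6-joint arm with a two-finger parallel gripper is mounted at the origin on the work surface. World frame = base frame: x ahead of the robot, y to its left, z up, the work surface at z = 0. Lengths are in m, angles in rad, forces in N, time in s.
With the tool pointing down it reaches from about 0.425 to 0.95 m from the base axis. Payload 3.5 kg.
Tool frame: the origin (TCP) lies midway between the tips of the shut fingers; the grasp point (between the pads) lies 19 mm behind it; z points along the fingers, y is the line along which they close (so a half turn about z gives the same grasp; the last joint's range is limited). The gripper opens to 85 mm and grips with 20 to 120 N. Pads are 22 mm wide; open, the fingers measure 114 mm over their backs; the gripper's body (76 mm by 85 mm) begins 54 mm behind the grasp point. The pads swing forward as they close: fully open they stand 13 mm farther back than shut.
Start: joints at [1.159, 0.286, 1.577, -0, 1.279, -0.15], TCP at [0.175, 0.652, 0.231] pointing down, gripper open.
Joint ranges: [-2.77, 2.77], [-0.9, 2.22], [0.21, 2.48], [-1.53, 4.67], [0.24, 2.81], [-2.84, 2.84]. Speed limits (rad/s): [2.79, 2.79, 3.14, 3.14, 3.14, 3.14].

### API

Orientations are given as a unit quaternion [x, y, z, w].
In Python, from plant import ctrl, cams, order gives the robot as it stands.
- The arm moves only by the tool move_arm, never from a script. Its argument "plan" is one flat list of numbers, 7 for each row, row after row: the shift along the world's x, y, z in mm, then the turn, a rotation vector about the world's x, y, z in degrees, then the finger opening in mm, from 0 to 85.4. A call has 1 to 12 rows; each row shifts and turns the commanded pose from where the row before left it; what a row does not reach is not made up. A row lasts 1/10 s, in which the tool goes at most 50 mm and 8.59 degrees, less where a joint would pass 70% of its speed; a pose out of reach is approached as far as the arm can. A call is refused whole if a number of a shift passes 50 or a number of a turn 8.59, either way. A call with a gripper value outside its range is refused whole. The fingers move at their own pace and stop on an object; "newtons" is the grip in N (left out, the last holds). Time passes only in rows, so rows that do not move let the fingers close. It gives the time, the measured TCP pose, the force, the opening and the grip force at its end, in the units of the state.
- ctrl.get_state(): the state, without advancing time (a new reading comes with each control period).
- cams.read_camera(name): name is "scene" or "top" or "wrist"; returns a dict with "color" (384x512x3 uint8, red, green, blue), "fov_y" (degrees; the focal length in pixels is half the picture's height over the tangent of half this angle, whatever the lens; pixels are square), "cx", "cy" (the principal point, pixels), "k1" (the pictures are not rectified: a ray, as slopes to the right and down, at radius r is drawn at 1 + k1 r^2 times it, then the intrinsics apply), "origin" and "orientation" of the camera in the world; the wrist camera has in their place "T_tool_cam" (4x4, takes a point from camera to tool coordinates, whose origin is the TCP and whose axes are the flange's). Camera axes: x right, y up, looking along -z (the intrinsics and any distortion apply to the point x, -y, -z); pixel columns grow to the right and rows downward; lengths in m; the calibration is good to about 2 mm. A picture is of the moment at which its call begins: read the wrist's pose just before it. There is no depth.
- order.sign_off(): hands the job in; it is judged then, once.
The state is a dict: "time": time; "qpos": joint angles; "dq": joint speeds; "joint_efforts": joint torques, N m; "eef_pos": TCP position; "tcp_rot": TCP orientation; "contact_force": force on the tool from outside, world axes, zero at the start; "wrist_torque": the same for the moment, N m; "opening": opening from 0.0 (shut) to 1.0 (fully open); "finger_force": force on a finger pad.
Only numpy, scipy, OpenCV 4.12 (cv2) and the standard library are available. Lean on these libraries where they do the work, as an engineer would, in place of code of your own. Each camera call takes 0.05 s, during which the arm holds its last target. There are 200 camera calls.

## Working session

There is one attempt and no reset: what is moved stays moved. The work goes in short steps, Python scripts to look and compute and a tool call to move; the robot and the scene stay as the last step left them, time stands still between calls to the robot, and variables do not carry over. Pictures are saved under pics/ and viewed, at most 10 in all, crops included, and the job is handed in when it is done.

Besides the shell and the picture viewer there is one more tool, called after "Emit:" by a JSON object that holds its "name" and its "arguments", one argument or row to a line. move_arm: Moves the arm, as the interface text tells. Its arguments: {"type":"object","properties":{"plan":{"type":"array","items":{"type":"number"}},"newtons":{"type":"number"}},"required":["plan"]}

```bash
mkdir -p pics
cat > h.py <<'E'
import numpy as np, cv2
from plant import ctrl, cams, order
from scipy.spatial.transform import Rotation as R
def K(c):
    h,w=c["color"].shape[:2]; f=h/2/np.tan(np.radians(c["fov_y"])/2)
    return np.array([[f,0,c["cx"]],[0,f,c["cy"]],[0,0,1]])
def pose(c):
    if "T_tool_cam" in c:
        s=c["state"];T=np.eye(4);T[:3,:3]=R.from_quat(s["tcp_rot"]).as_matrix();T[:3,3]=s["eef_pos"]
        M=T@np.array(c["T_tool_cam"]); return M[:3,:3],M[:3,3]
    return R.from_quat(c["orientation"]).as_matrix(),np.array(c["origin"])
def shot(n,fn=None):
    s=ctrl.get_state(); c=cams.read_camera(n); c["state"]=s
    if fn: cv2.imwrite("pics/"+fn,c["color"][:,:,::-1])
    return c
def ray2z(c,uv,z):
    uv=np.array(uv,float).reshape(-1,1,2)
    n=cv2.undistortPoints(uv,K(c),np.array([c["k1"],0,0,0.]))[:,0]
    Rm,o=pose(c); d=np.c_[n[:,0],-n[:,1],-np.ones(len(n))]@Rm.T
    return o+d*((z-o[2])/d[:,2])[:,None]
def proj(c,P):
    Rm,o=pose(c); q=(np.atleast_2d(P)-o)@Rm
    q=q*[1,-1,-1]
    return cv2.projectPoints(q.reshape(-1,1,3),np.zeros(3),np.zeros(3),K(c),np.array([c["k1"],0,0,0.]))[0][:,0]
E
python3 - <<'E'
from h import *
import pickle
for n in("top","scene"):
    c=shot(n,n+"0.png"); pickle.dump(c,open(n+".pkl","wb"))
    print(n,c.get("origin"),c.get("orientation"),c["fov_y"],c["k1"])
a=cv2.imread("pics/top0.png");cv2.imwrite("pics/top0b.png",cv2.resize(a,(800,600),interpolation=cv2.INTER_CUBIC))
print(ctrl.get_state())
E
```

```text
top [0.4023079  0.00803279 1.21257175] [ 0.04420431 -0.0372673  -0.70317883  0.70865835] 56.276995652228294 -0.060382787761317176
scene [ 1.4106219  -0.08471608  1.40447533] [0.2111851  0.19203498 0.65370609 0.70085075] 47.21376557301517 -0.055312316502725604
{'time': 0.1, 'qpos': array([ 1.15900080e+00,  2.87139530e-01,  1.57803547e+00,  1.11800795e-05,
        1.27863830e+00, -1.49975736e-01]), 'dq': array([-0.00030879, -0.00012695, -0.00375089,  0.00018991,  0.00018482,
       -0.00067319]), 'joint_efforts': array([ 9.65712134e-04, -4.07294691e+01, -2.93699795e+01, -1.96923620e-04,
        3.44667656e-03, -2.51992526e-05]), 'eef_pos': array([0.17442432, 0.65144843, 0.23004124]), 'tcp_rot': array([ 1.30537827e-01,  9.91442708e-01, -1.06532804e-03, -3.12931089e-04]), 'contact_force': array([-0.392641  ,  0.21650944, -0.1134951 ]), 'wrist_torque': array([-0.00324555,  0.02411071,  0.01123597]), 'finger_force': 0.0, 'opening': 0.9964632468318857}
```

View pics/top0b.png

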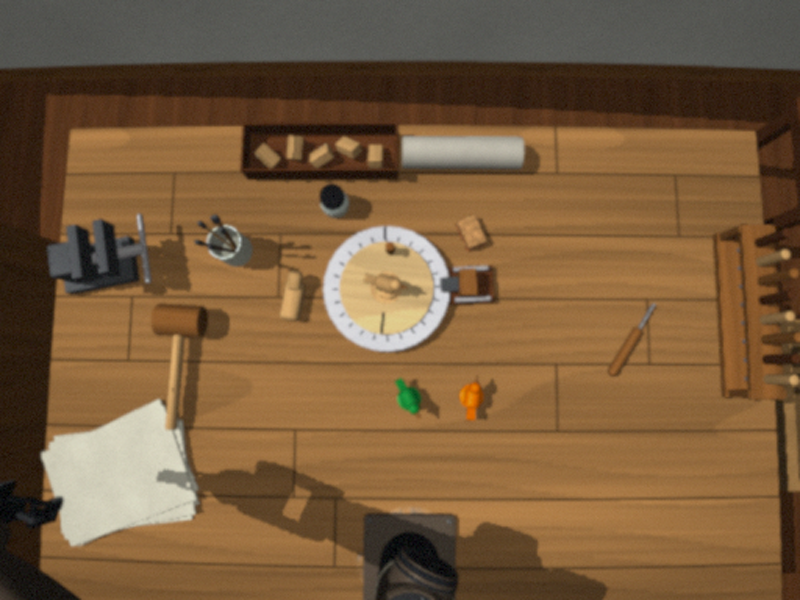

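View pics/scene0.png

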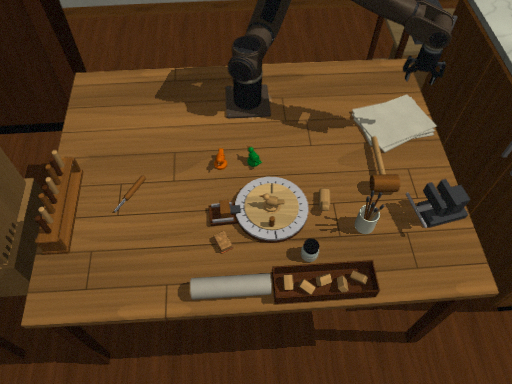

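The top view shows the turntable centred at about (387,288) in the 800x600 picture. The post is at (390,248) on the far side, the index line at (382,322) on the near side, and the brake to the right at (470,284). I'll measure these next.

Run:
```python
from h import *
import pickle
c=pickle.load(open("top.pkl","rb")); im=c["color"]
# white scale mask -> outer ellipse
hsv=cv2.cvtColor(im,cv2.COLOR_RGB2HSV); m=((hsv[...,1]<60)&(hsv[...,2]>130)).astype(np.uint8)
m[:, :195]=0; m[:,295:]=0; m[:135]=0; m[235:]=0
m=cv2.morphologyEx(m,cv2.MORPH_CLOSE,np.ones((3,3)))
cn=max(cv2.findContours(m,0,1)[0],key=cv2.contourArea)[:,0].astype(float)
P=ray2z(c,cn,.032)[:,:2]
from scipy.optimize import least_squares
r=least_squares(lambda p:np.hypot(*(P-p[:2]).T)-p[2],[.6,0,.13],loss="soft_l1",f_scale=.002)
print("axis",r.x); ax=r.x[:2]
# rectified plan view at z=.035, 0.5 mm/px, up=+x, left=+y
S=600;g=np.mgrid[0:S,0:S]; X=ax[0]+.165-g[0]*.00055; Y=ax[1]+.165-g[1]*.00055
for z,n in((.032,'a'),):
    uv=proj(c,np.c_[X.ravel(),Y.ravel(),np.full(X.size,z)]).reshape(S,S,2).astype(np.float32)
    o=cv2.remap(im,uv,None,cv2.INTER_CUBIC)
    cv2.imwrite("pics/plan.png",o[:,:,::-1])
# polar darkness: deg world
gray=cv2.cvtColor(im,cv2.COLOR_RGB2GRAY).astype(np.float32)
def prof(r0,r1,z):
    th=np.radians(np.arange(0,360,1.));rr=np.linspace(r0,r1,6)
    q=np.array([[ax[0]+a*np.cos(t),ax[1]+a*np.sin(t),z] for t in th for a in rr])
    uv=proj(c,q).astype(np.float32).reshape(360,6,2)
    return cv2.remap(gray,uv,None,cv2.INTER_LINEAR).mean(1)
a=prof(.106,.117,.032); print("inner scale dark:",[(i,int(a[i])) for i in np.argsort(a)[:14]])
b=prof(.118,.13,.032); print("outer scale dark:",[(i,int(b[i])) for i in np.argsort(b)[:25]])
d=prof(.06,.095,.038); print("plate dark:",[(i,int(d[i])) for i in np.argsort(d)[:25]])
```

```text
axis [0.5698611  0.05333478 0.13387835]
inner scale dark: [(np.int64(2), 136), (np.int64(3), 143), (np.int64(272), 147), (np.int64(273), 154), (np.int64(271), 155), (np.int64(1), 155), (np.int64(274), 162), (np.int64(4), 162), (np.int64(270), 166), (np.int64(275), 171), (np.int64(17), 175), (np.int64(0), 175), (np.int64(276), 177), (np.int64(269), 177)]
outer scale dark: [(np.int64(272), 81), (np.int64(273), 82), (np.int64(271), 82), (np.int64(274), 83), (np.int64(275), 84), (np.int64(270), 85), (np.int64(276), 85), (np.int64(277), 87), (np.int64(269), 89), (np.int64(278), 91), (np.int64(268), 103), (np.int64(279), 106), (np.int64(267), 125), (np.int64(2), 130), (np.int64(280), 131), (np.int64(3), 145), (np.int64(1), 157), (np.int64(266), 157), (np.int64(281), 162), (np.int64(4), 167), (np.int64(0), 181), (np.int64(265), 185), (np.int64(282), 187), (np.int64(5), 190), (np.int64(6), 201)]
plate dark: [(np.int64(353), 116), (np.int64(354), 116), (np.int64(355), 117), (np.int64(352), 117), (np.int64(356), 120), (np.int64(351), 120), (np.int64(357), 124), (np.int64(350), 125), (np.int64(358), 127), (np.int64(349), 130), (np.int64(174), 130), (np.int64(175), 131), (np.int64(359), 135), (np.int64(348), 136), (np.int64(263), 137), (np.int64(262), 137), (np.int64(264), 138), (np.int64(261), 140), (np.int64(173), 140), (np.int64(265), 140), (np.int64(266), 141), (np.int64(347), 142), (np.int64(0), 142), (np.int64(260), 143), (np.int64(176), 144)]
```

View pics/plan.png

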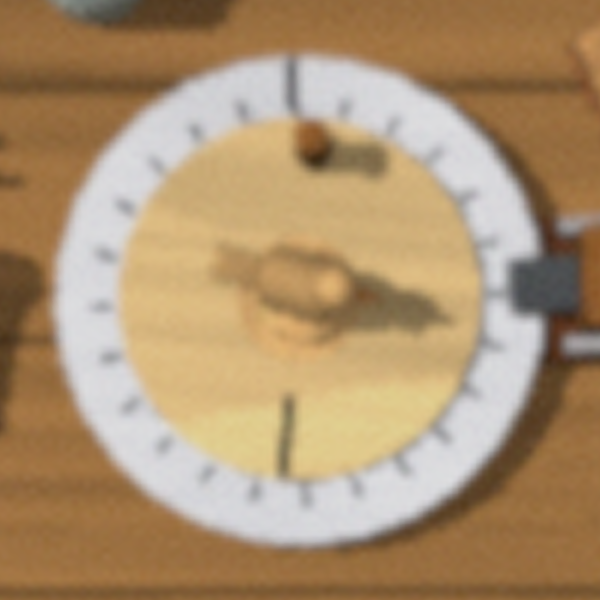

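The axis is at (0.570, 0.053). The target line is at 2.4°, the index at 174.5°, the post at -5.5° and the brake at about 272.4°. The fitted radius is 134 mm against 135 mm nominal, so this holds up. I'll push the post clockwise by about 172°, with the tool's y axis along the tangent.

Emit:
{"name": "move_arm", "arguments": {
  "plan": [30, -35, 0, 0, 0, 1, 0, 30, -35, 0, 0, 0, 1, 0, 30, -35, 0, 0, 0, 1, 0, 30, -35, 0, 0, 0, 1, 0, 30, -35, 0, 0, 0, 1, 0, 30, -35, 0, 0, 0, 1, 0, 30, -35, 0, 0, 0, 1, 0, 30, -35, 0, 0, 0, 1, 0, 30, -35, 0, 0, 0, 1, 0, 30, -35, 0, 0, 0, 0.5, 0, 30, -35, 0, 0, 0, 0, 0, 30, -35, 0, 0, 0, 0, 0],
  "newtons": 20
}}

```text
time: 1.3
eef_pos: [0.5353, 0.2303, 0.2309]
tcp_rot: [0.048, 0.999, -0.0, -0.0]
contact_force: [0.3, 0.8, 0.3]
opening: -0.002
finger_force: 0.0
```

Emit:
{"name": "move_arm", "arguments": {
  "plan": [30, -33, 0, 0, 0, 0, 0, 30, -33, 0, 0, 0, 0, 0, 30, -33, 0, 0, 0, 0, 0, 29, -33, 0, 0, 0, 0, 0, 0, 0, 0, 0, 0, 0, 0, 0, 0, 0, 0, 0, 0, 0]
}}

```text
time: 1.9
eef_pos: [0.6536, 0.0991, 0.2302]
tcp_rot: [0.049, 0.999, 0.0, -0.001]
contact_force: [-0.0, -0.0, -0.6]
opening: -0.003
finger_force: 0.0
```

Run:
```python
from h import *
c=shot("wrist","w1.png"); s=c["state"]; print(s["eef_pos"],s["contact_force"],pose(c)[1])
ax=np.array([.5699,.0533])
for t in(2.4,):
    t=np.radians(t)
    print("target pred",proj(c,[[ax[0]+.1*np.cos(t),ax[1]+.1*np.sin(t),.032],[ax[0]+.134*np.cos(t),ax[1]+.134*np.sin(t),.032]]))
t=np.radians(-5.5);print("post pred",proj(c,[[ax[0]+.08*np.cos(t),ax[1]+.08*np.sin(t),.083]]),"axis plate",proj(c,[[*ax,.038]]))
```

```text
[0.65359362 0.09912942 0.23022456] [-0.04324222 -0.00753607 -0.5658516 ] [0.57997155 0.10691342 0.37393586]
target pred [[228.44004618 182.39893623]
 [233.7136161  211.55598537]]
post pred [[206.65171109 177.18075649]] axis plate [[210.02127921  86.1800664 ]]
```

View pics/w1.png

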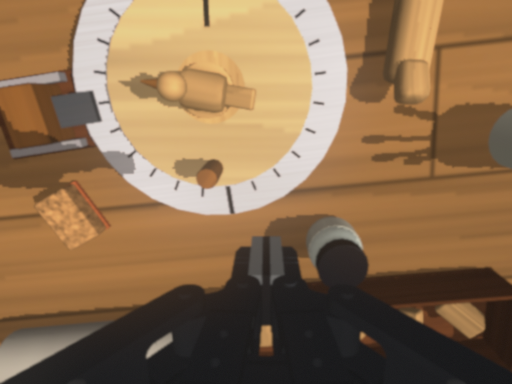

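The predictions match the wrist view: the target line is at about (228,186)–(232,213) and the post top at (208,178). I'll descend behind the post.

Emit:
{"name": "move_arm", "arguments": {
  "plan": [0, -2, -40, 0, 0, 0, 0, 0, 0, -40, 0, 0, 0, 0, 0, 0, -40, 0, 0, 0, 0, 0, 0, -35, 0, 0, 0, 0, 0, 0, -23, 0, 0, 0, 0, 0, 0, 0, 0, 0, 0, 0]
}}

```text
time: 2.55
eef_pos: [0.6491, 0.0996, 0.0485]
tcp_rot: [0.047, 0.999, -0.0, -0.005]
contact_force: [-0.5, -0.0, -0.5]
opening: 0.002
finger_force: 0.0
```

```bash
cat > plan.py <<'E'
# path rows: post angle th0->th1 (deg), tool kept distance d on tangent (trailing CCW side), tool y along tangent
from h import *
def rows(th0,th1,n,d0,d1,ax=np.array([.5699,.0533]),r=.080,fromcmd=None):
    th=np.radians(np.linspace(th0,th1,n+1)); d=np.linspace(d0,d1,n+1)
    p=ax+r*np.c_[np.cos(th),np.sin(th)]+d[:,None]*np.c_[-np.sin(th),np.cos(th)]
    return p
E
python3 - <<'E'
from plan import *
s=ctrl.get_state(); print(s["eef_pos"],s["contact_force"])
n=43;p=rows(-5.5,-177.5,n,.025,.025)
print("first to contact-standoff",(rows(-5.5,-6,1,.027,.027)[0]-s["eef_pos"][:2])*1000)
q=np.round(p*1000,1); q=q-q[0]
for i in range(1,n+1): print(i,np.round(np.round(q[i])-np.round(q[i-1])).astype(int),end=";")
E
```

```text
[0.6491206  0.09958954 0.0485033 ] [-0.47793977 -0.0390126  -0.53120868]
first to contact-standoff [  2.99893082 -27.08149958]
1 [ 1 -6];2 [ 1 -6];3 [ 0 -5];4 [ 0 -6];5 [-1 -6];6 [-1 -6];7 [-2 -5];8 [-1 -6];9 [-3 -6];10 [-2 -5];11 [-3 -5];12 [-3 -5];13 [-4 -4];14 [-4 -5];15 [-4 -4];16 [-5 -3];17 [-4 -4];18 [-5 -3];19 [-5 -3];20 [-6 -2];21 [-5 -2];22 [-6 -2];23 [-6 -1];24 [-6 -1];25 [-5  0];26 [-6  0];27 [-6  1];28 [-6  0];29 [-5  2];30 [-6  1];31 [-6  2];32 [-5  3];33 [-5  2];34 [-5  3];35 [-5  4];36 [-4  4];37 [-4  4];38 [-4  4];39 [-4  5];40 [-3  5];41 [-3  5];42 [-3  5];43 [-2  5];
```

Emit:
{"name": "move_arm", "arguments": {
  "plan": [1, -5, 1, 0, 0, 0, 0, 1, -5, 1, 0, 0, 0, 0, 1, -5, 1, 0, 0, 0, 0, 0, -5, 0, 0, 0, 0, 0, 0, -5, 0, 0, 0, 0, 0, 0, 0, 0, 0, 0, 0, 0]
}}

```text
time: 3.15
eef_pos: [0.6569, 0.072, 0.0567]
tcp_rot: [0.049, 0.999, -0.0, 0.0]
contact_force: [-0.0, 0.7, -0.0]
opening: 0.001
finger_force: 0.0
```

Emit:
{"name": "move_arm", "arguments": {
  "plan": [-4, 0, -3, 0, 0, 0, 0, 1, -6, 0, 0, 0, -4, 0, 1, -6, 0, 0, 0, -4, 0, 0, -5, 0, 0, 0, -4, 0, 0, -6, 0, 0, 0, -4, 0, -1, -6, 0, 0, 0, -4, 0, -1, -6, 0, 0, 0, -4, 0, 0, 0, 0, 0, 0, 0, 0]
}}

```text
time: 3.95
eef_pos: [0.6521, 0.0379, 0.0528]
tcp_rot: [0.255, 0.967, -0.0, -0.0]
contact_force: [0.6, 0.2, -0.5]
opening: -0.005
finger_force: 0.0
```

```bash
cat > meas.py <<'E'
from plan import *
def dial(name="top",pr=True):
    c=shot(name); g=cv2.cvtColor(c["color"],cv2.COLOR_RGB2GRAY).astype(np.float32); ax=np.array([.5699,.0533])
    th=np.arange(0,360,.5); rr=np.linspace(.062,.095,12); t=np.radians(th)
    q=np.stack([ax[0]+np.cos(t)[:,None]*rr,ax[1]+np.sin(t)[:,None]*rr,np.full((len(t),12),.038)],-1)
    uv=proj(c,q.reshape(-1,3)).astype(np.float32).reshape(len(t),12,2)
    v=cv2.remap(g,uv,None,cv2.INTER_LINEAR); m=v.max(1)   # line: dark along the whole length
    k=np.argsort(m)[:8]
    return sorted((float(th[i]),int(m[i])) for i in k)
def tool():
    s=ctrl.get_state(); p=s["eef_pos"]; y=R.from_quat(s["tcp_rot"]).as_matrix()[:2,1]
    d=p[:2]-np.array([.5699,.0533]); rad=np.hypot(*d)
    print("t",s["time"],"tcp",np.round(p,4),"yaw_y",np.degrees(np.arctan2(y[1],y[0])).round(1),"r",rad.round(4),"ang",np.degrees(np.arctan2(d[1],d[0])).round(1),"F",s["contact_force"].round(1))
E
python3 -c "
from meas import *
tool();print(dial())"
```

```text
t 3.95 tcp [0.6521 0.0379 0.0528] yaw_y 60.5 r 0.0837 ang -10.6 F [ 0.6  0.2 -0.5]
[(335.0, 58), (335.5, 58), (336.0, 57), (336.5, 57), (337.0, 56), (337.5, 57), (338.0, 58), (338.5, 58)]
```

```bash
python3 -c "
from meas import *
print(dial('scene'))
c=shot('scene');a=c['color'][160:260,200:340,::-1];cv2.imwrite('pics/s1.png',cv2.resize(a,(784,560),interpolation=cv2.INTER_CUBIC))"
```

```text
[(132.0, 47), (132.5, 46), (133.0, 46), (135.0, 46), (135.5, 44), (136.0, 43), (136.5, 43), (137.0, 47)]
```

View pics/s1.png

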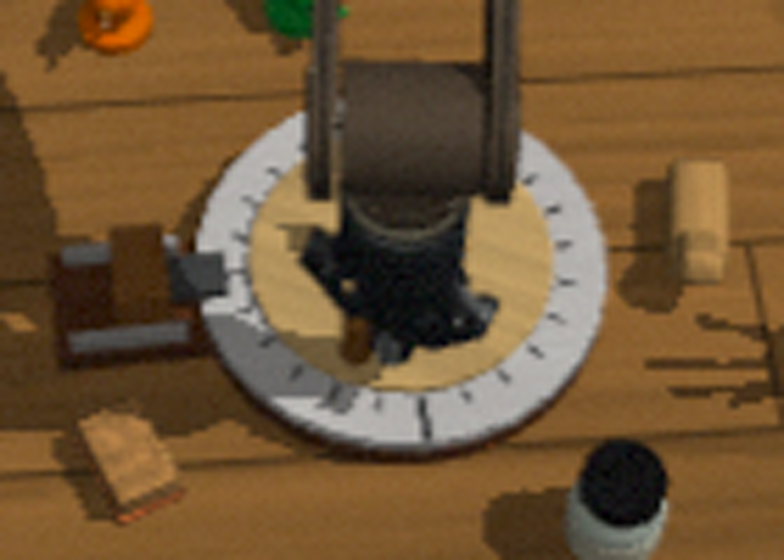

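The scene crop shows the post at (355,335) being pushed by the fingertips, with the target line at (425,415). I'll continue.

Emit:
{"name": "move_arm", "arguments": {
  "plan": [-2, -5, 0, 0, 0, -4, 0, -1, -6, 0, 0, 0, -4, 0, -3, -6, 0, 0, 0, -4, 0, -2, -5, 0, 0, 0, -4, 0, -3, -5, 0, 0, 0, -4, 0, -3, -5, 0, 0, 0, -4, 0, -4, -4, 0, 0, 0, -4, 0, -4, -5, 0, 0, 0, -4, 0, -4, -4, 0, 0, 0, -4, 0, -5, -3, 0, 0, 0, -4, 0, -4, -4, 0, 0, 0, -4, 0, -5, -3, 0, 0, 0, -4, 0]
}}

```text
time: 5.3
eef_pos: [0.6137, -0.0169, 0.0539]
tcp_rot: [0.627, 0.779, 0.001, 0.001]
contact_force: [2.5, -0.2, -0.7]
opening: 0.0
finger_force: 1.2
```

```bash
cat >> meas.py <<'E'
def frame():
    s=ctrl.get_state(); p=s["eef_pos"][:2]-np.array([.5699,.0533]); y=R.from_quat(s["tcp_rot"]).as_matrix()[:2,1]
    th=np.arctan2(y[1],y[0])-np.pi/2; er=np.array([np.cos(th),np.sin(th)]); et=np.array([-er[1],er[0]])
    print("th",np.degrees(th).round(1),"radial",(p@er*1000).round(1),"tang",(p@et*1000).round(1))
E
python3 -c "
from meas import *
tool();frame()"
```

```text
t 5.3 tcp [ 0.6137 -0.0169  0.0539] yaw_y 12.4 r 0.0827 ang -58.1 F [ 2.5 -0.2 -0.7]
th -77.6 radial 78.0 tang 27.7
```

Emit:
{"name": "move_arm", "arguments": {
  "plan": [-5, -4, 0, 0, 0, -4, 0, -6, -3, 0, 0, 0, -4, 0, -5, -2, 0, 0, 0, -4, 0, -6, -2, 0, 0, 0, -4, 0, -6, -1, 0, 0, 0, -4, 0, -6, -1, 0, 0, 0, -4, 0, -5, 0, 0, 0, 0, -4, 0, -6, 0, 0, 0, 0, -4, 0, -6, 1, 0, 0, 0, -4, 0, -6, 0, 0, 0, 0, -4, 0, -5, 2, 0, 0, 0, -4, 0, -6, 1, 0, 0, 0, -4, 0]
}}

```text
time: 6.5
eef_pos: [0.5457, -0.0262, 0.054]
tcp_rot: [0.889, 0.457, 0.001, 0.001]
contact_force: [2.4, 0.2, 0.4]
opening: 0.005
finger_force: 1.0
```

```bash
python3 -c "
from meas import *
tool();frame()"
```

```text
t 6.5 tcp [ 0.5457 -0.0262  0.054 ] yaw_y -35.6 r 0.0831 ang -106.9 F [2.4 0.2 0.4]
th -125.6 radial 78.8 tang 26.6
```

Emit:
{"name": "move_arm", "arguments": {
  "plan": [-6, 2, 0, 0, 0, -4, 0, -5, 3, 0, 0, 0, -4, 0, -5, 2, 0, 0, 0, -4, 0, -5, 3, 0, 0, 0, -4, 0, -5, 4, 0, 0, 0, -4, 0, -4, 4, 0, 0, 0, -4, 0, -4, 4, 0, 0, 0, -4, 0, -4, 4, 0, 0, 0, -4, 0, -4, 5, 0, 0, 0, -4, 0, -3, 5, 0, 0, 0, -4, 0, 0, 0, 0, 0, 0, 0, 0]
}}

```text
time: 7.6
eef_pos: [0.4996, 0.0104, 0.0536]
tcp_rot: [0.992, 0.127, 0.0, 0.0]
contact_force: [0.3, -0.3, -0.1]
opening: -0.0
finger_force: 0.0
```

```bash
python3 -c "
from meas import *
tool();frame()
c=shot('wrist','w2.png');print(dial('wrist'),dial('scene'))"
```

```text
t 7.6 tcp [0.4996 0.0104 0.0536] yaw_y -75.4 r 0.0824 ang -148.6 F [ 0.3 -0.3 -0.1]
th -165.4 radial 78.9 tang 23.8
[(337.0, 0), (337.5, 0), (338.0, 0), (338.5, 0), (339.0, 0), (339.5, 0), (340.0, 0), (342.5, 0)] [(11.5, 111), (12.0, 100), (12.5, 96), (13.0, 93), (13.5, 91), (14.0, 99), (14.5, 110), (15.0, 123)]
```

View pics/w2.png

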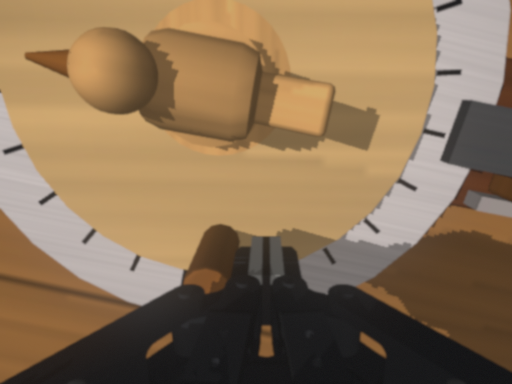

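The wrist view shows the post at (215,260) against the fingers and the bird upright. The scene camera sees the index at about 13.3°. I'll measure the target line with the same camera for a differential reading.

```bash
cat >> meas.py <<'E'
def lines(name="scene",lo=-25,hi=30):
    c=shot(name); g=cv2.cvtColor(c["color"],cv2.COLOR_RGB2GRAY).astype(np.float32); ax=np.array([.5699,.0533]); out=[]
    for r0,r1,z in((.064,.096,.038),(.115,.131,.032)):
        th=np.arange(lo,hi,.25); rr=np.linspace(r0,r1,16); t=np.radians(th)
        q=np.stack([ax[0]+np.cos(t)[:,None]*rr,ax[1]+np.sin(t)[:,None]*rr,np.full((len(t),16),z)],-1)
        v=cv2.remap(g,proj(c,q.reshape(-1,3)).astype(np.float32).reshape(len(t),16,2),None,cv2.INTER_LINEAR).mean(1)
        k=v.argmin(); w=slice(max(k-16,0),k+17); b=np.clip(np.median(v[w])-v[w]-5,0,None); out+=[float((th[w]*b).sum()/b.sum()),int(v[k])]
    print(name,"index",out[:2],"target",out[2:],"diff",round(out[0]-out[2],2))
E
python3 -c "
from meas import *
lines();lines()"
```

```text
scene index [13.027171896870051, 74] target [1.5092200120958892, 83] diff 11.52
scene index [13.018337339077656, 73] target [1.4921856682934844, 83] diff 11.53
```

Emit:
{"name": "move_arm", "arguments": {
  "plan": [-1.5, 2.5, 0, 0, 0, -2, 0, -1.5, 2.5, 0, 0, 0, -2, 0, -1, 2.5, 0, 0, 0, -2, 0, -1, 2.5, 0, 0, 0, -2, 0, 0, 0, 0, 0, 0, 0, 0, 0, 0, 0, 0, 0, 0, 0]
}}

```text
time: 8.45
eef_pos: [0.4947, 0.0198, 0.0533]
tcp_rot: [0.998, 0.057, -0.0, 0.0]
contact_force: [-0.9, -0.7, 0.4]
opening: 0.004
finger_force: 0.4
```

```bash
python3 -c "
from meas import *
tool();frame();lines();lines()"
```

```text
t 8.45 tcp [0.4947 0.0198 0.0533] yaw_y -83.4 r 0.0823 ang -156.0 F [-0.9 -0.7  0.4]
th -173.4 radial 78.5 tang 24.7
scene index [5.910746325920032, 80] target [1.4897837408084182, 84] diff 4.42
scene index [5.877158695526748, 81] target [1.495012290310994, 84] diff 4.38
```

Emit:
{"name": "move_arm", "arguments": {
  "plan": [-0.5, 1.3, 0, 0, 0, -1, 0, -0.5, 1.3, 0, 0, 0, -1, 0, -0.5, 1.3, 0, 0, 0, -1, 0, 0, 1, 0, 0, 0, -0.5, 0, 0, 0, 0, 0, 0, 0, 0, 0, 0, 0, 0, 0, 0, 0]
}}

```text
time: 9.15
eef_pos: [0.493, 0.0251, 0.0532]
tcp_rot: [1.0, 0.026, -0.0, -0.0]
contact_force: [-0.5, -0.1, 0.5]
opening: 0.001
finger_force: 0.5
```

```bash
python3 -c "
from meas import *
tool();frame();lines();lines()"
```

```text
t 9.15 tcp [0.493  0.0251 0.0532] yaw_y -87.0 r 0.0819 ang -159.9 F [-0.5 -0.1  0.5]
th -177.0 radial 78.2 tang 24.1
scene index [1.9847281311244247, 78] target [1.4849914475013712, 84] diff 0.5
scene index [1.968326688498062, 79] target [1.4812666399424919, 85] diff 0.49
```

Emit:
{"name": "move_arm", "arguments": {
  "plan": [0, -5, 0, 0, 0, 0, 0, 0, -7, 0, 0, 0, 0, 0, 0, 0, 40, 0, 0, 0, 0, 0, 0, 45, 0, 0, 0, 0, 0, 0, 45, 0, 0, 0, 0, 20, -40, 10, 0, 0, 0, 0, 22, -45, 0, 0, 0, 0, 0, 22, -45, 0, 0, 0, 0, 0, 22, -45, 0, 0, 0, 0, 0, 0, -15, 0, 0, 0, -0.6, 0, 0, 0, 0, 0, 0, 0, 0]
}}

```text
time: 10.35
eef_pos: [0.5788, -0.1793, 0.1929]
tcp_rot: [1.0, 0.019, -0.0, -0.0]
contact_force: [-0.3, 0.1, 0.3]
opening: 0.003
finger_force: 0.0
```

Run:
```python
from meas import *
tool();lines();lines('top')
c=shot('top'); c2=shot('wrist'); ax=np.array([.5699,.0533]); S=560
g=np.mgrid[0:S,0:400]; X=ax[0]+.145-g[0]*.0005; Y=ax[1]+.03-g[1]*.0006
o=[]
for k in(c,c2):
    uv=proj(k,np.c_[X.ravel(),Y.ravel(),np.full(X.size,.035)]).reshape(S,400,2).astype(np.float32)
    o.append(cv2.remap(k["color"],uv,None,cv2.INTER_CUBIC))
cv2.imwrite("pics/chk.png",np.hstack(o)[:,:,::-1])
```

```text
t 10.35 tcp [ 0.5788 -0.1793  0.1929] yaw_y -87.8 r 0.2327 ang -87.8 F [-0.3  0.1  0.3]
scene index [1.9574196584117096, 80] target [1.4830774550642298, 86] diff 0.47
top index [2.976849614627318, 137] target [2.2841490207395228, 142] diff 0.69
```

View pics/chk.png

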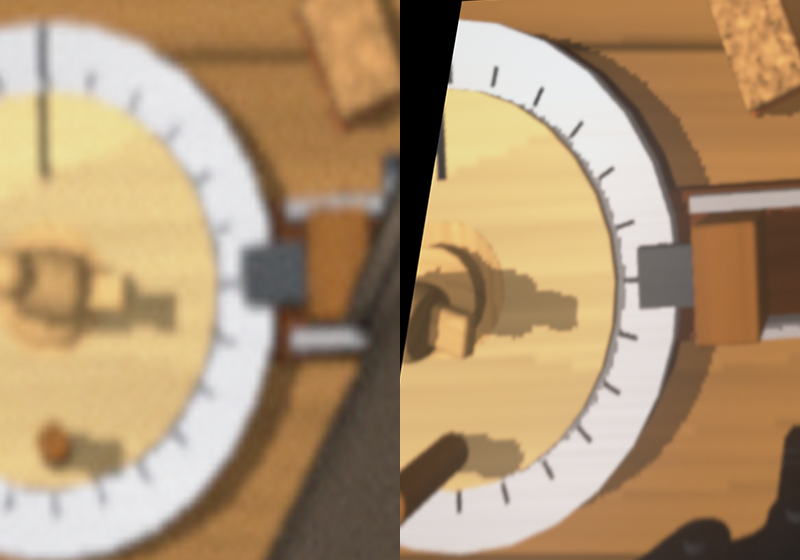

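In both rectified views the index sits 0.5–0.7° from the target line at (42,60–175), which is about 1 mm at the rim. The bird is upright and the lane behind the brake is clear. Next is the brake.

Emit:
{"name": "move_arm", "arguments": {
  "plan": [0, 0, -40, 0, 0, 0, 0, 0, 0, -40, 0, 0, 0, 0, 0, 0, -40, 0, 0, 0, 0, 0, 0, -20, 0, 0, 0, 0, 0, 0, -11, 0, 0, 0, 0, 0, 0, 0, 0, 0, 0, 0, 0, 0, 0, 0, 0, 0, 0]
}}

```text
time: 11.25
eef_pos: [0.58, -0.1766, 0.0438]
tcp_rot: [1.0, 0.021, 0.001, 0.001]
contact_force: [0.0, -0.5, 0.6]
opening: -0.002
finger_force: 0.0
```

Emit:
{"name": "move_arm", "arguments": {
  "plan": [0, 5, 0, 0, 0, 0, 0, 0, 5, 0, 0, 0, 0, 0, 0, 5, 0, 0, 0, 0, 0, 0, 4, 0, 0, 0, 0, 0, 0, 4, 0, 0, 0, 0, 0, 0, 4, 0, 0, 0, 0, 0, 0, 4, 0, 0, 0, 0, 0, 0, 4, 0, 0, 0, 0, 0, 0, 4, 0, 0, 0, 0, 0, 0, 2, 0, 0, 0, 0, 0]
}}

```text
time: 12.25
eef_pos: [0.5787, -0.1357, 0.0423]
tcp_rot: [1.0, 0.021, -0.0, 0.0]
contact_force: [-2.3, -2.8, 1.3]
opening: -0.004
finger_force: 1.6
```

Emit:
{"name": "move_arm", "arguments": {
  "plan": [0, 1, 0, 0, 0, 0, 0, 0, 1, 0, 0, 0, 0, 0, 0, 1, 0, 0, 0, 0, 0]
}}

```text
time: 12.55
eef_pos: [0.5788, -0.1341, 0.0423]
tcp_rot: [1.0, 0.022, -0.0, 0.001]
contact_force: [-3.9, -8.9, -0.3]
opening: -0.003
finger_force: 4.3
```

Emit:
{"name": "move_arm", "arguments": {
  "plan": [0, 1, 0, 0, 0, 0, 0, 0, 0, 0, 0, 0, 0, 0]
}}

```text
time: 12.75
eef_pos: [0.5789, -0.1341, 0.0423]
tcp_rot: [1.0, 0.022, -0.0, 0.002]
contact_force: [-4.5, -9.5, -0.1]
opening: 0.001
finger_force: 4.6
```

Emit:
{"name": "move_arm", "arguments": {
  "plan": [0, 1.5, 0, 0, 0, 0, 0, 0, 1.5, 0, 0, 0, 0, 0, 0, 0, 0, 0, 0, 0, 0]
}}

```text
time: 13.05
eef_pos: [0.5789, -0.1339, 0.0424]
tcp_rot: [1.0, 0.022, 0.0, 0.005]
contact_force: [-4.2, -18.1, -1.8]
opening: -0.002
finger_force: 8.6
```

The brake is against its stop: 18 N with no further motion, after 20 mm of travel. I'll retreat and check.

Emit:
{"name": "move_arm", "arguments": {
  "plan": [0, -8, 0, 0, 0, 0, 0, 0, -10, 0, 0, 0, 0, 0, 0, -15, 0, 0, 0, 0, 0, 0, -5, 40, 0, 0, 0, 0, 0, 0, 45, 0, 0, 0, 0, 0, 0, 45, 0, 0, 0, 0, 0, -40, 15, 0, 0, 0, 0, 0, -45, 0, 0, 0, 0, 0, 0, -45, 0, 0, 0, 0, 0, 0, 0, 0, 0, 0, 0]
}}

```text
validation failed for argument at $.pl...
```

Run:
```python
from meas import *
tool();lines();lines('top')
c=shot('top'); ax=np.array([.5699,.0533]); S=600
g=np.mgrid[0:S,0:800]; X=ax[0]+.165-g[0]*.00055; Y=ax[1]+.165-g[1]*.00055
uv=proj(c,np.c_[X.ravel(),Y.ravel(),np.full(X.size,.035)]).reshape(S,800,2).astype(np.float32)
cv2.imwrite("pics/fin.png",cv2.remap(c["color"],uv,None,cv2.INTER_CUBIC)[:,:,::-1])
```

```text
t 13.05 tcp [ 0.5789 -0.1339  0.0424] yaw_y -87.4 r 0.1875 ang -87.3 F [ -4.2 -18.1  -1.8]
scene index [1.9798617311573583, 78] target [1.500177612868265, 85] diff 0.48
top index [2.9959684200004704, 138] target [2.303973378812181, 142] diff 0.69
```

View pics/fin.png

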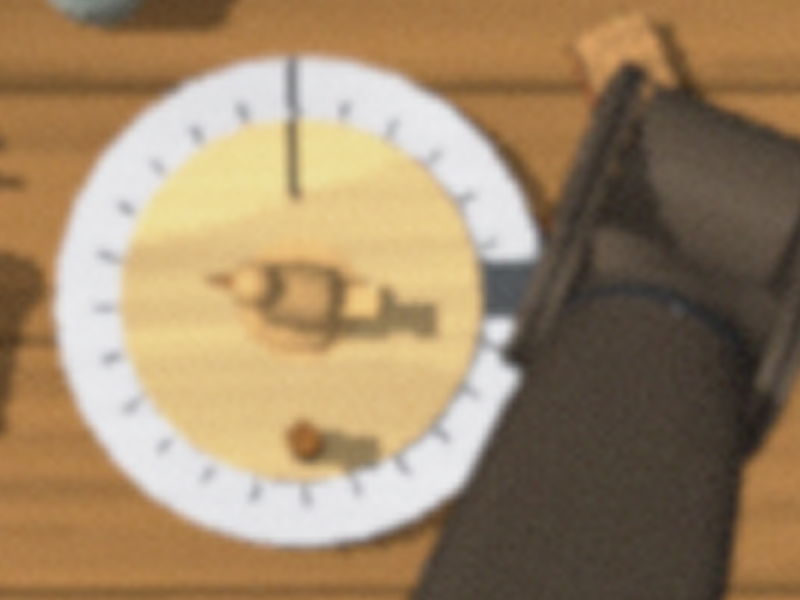

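The retreat was refused because one row was short a number. The picture shows the index line at (293,120–195) running straight into the target line at (292,60–105), and the brake tongue reaching the plate's rim at (485,285). I'll retreat now.

Emit:
{"name": "move_arm", "arguments": {
  "plan": [0, -8, 0, 0, 0, 0, 0, 0, -10, 0, 0, 0, 0, 0, 0, -15, 0, 0, 0, 0, 0, 0, -5, 40, 0, 0, 0, 0, 0, 0, 45, 0, 0, 0, 0, 0, 0, 45, 0, 0, 0, 0, 0, -40, 15, 0, 0, 0, 0, 0, -45, 0, 0, 0, 0, 0, 0, -45, 0, 0, 0, 0, 0, 0, 0, 0, 0, 0, 0, 0, 0, 0, 0, 0, 0, 0, 0]
}}

```text
time: 14.3
eef_pos: [0.5789, -0.2978, 0.187]
tcp_rot: [1.0, 0.02, 0.0, -0.001]
contact_force: [0.2, -0.1, -0.8]
opening: -0.0
finger_force: 0.0
```

Run:
```python
from meas import *
tool();lines();lines('top')
c=shot('top'); ax=np.array([.5699,.0533]); S=600
g=np.mgrid[0:S,0:800]; X=ax[0]+.165-g[0]*.00055; Y=ax[1]+.165-g[1]*.00055
uv=proj(c,np.c_[X.ravel(),Y.ravel(),np.full(X.size,.035)]).reshape(S,800,2).astype(np.float32)
cv2.imwrite("pics/fin2.png",cv2.remap(c["color"],uv,None,cv2.INTER_CUBIC)[:,:,::-1])
```

```text
t 14.3 tcp [ 0.5789 -0.2978  0.187 ] yaw_y -87.7 r 0.3512 ang -88.5 F [ 0.2 -0.1 -0.8]
scene index [1.9850857855963624, 80] target [1.4723323104471933, 88] diff 0.51
top index [2.974178878152169, 138] target [2.2887976350914334, 142] diff 0.69
```

View pics/fin2.png

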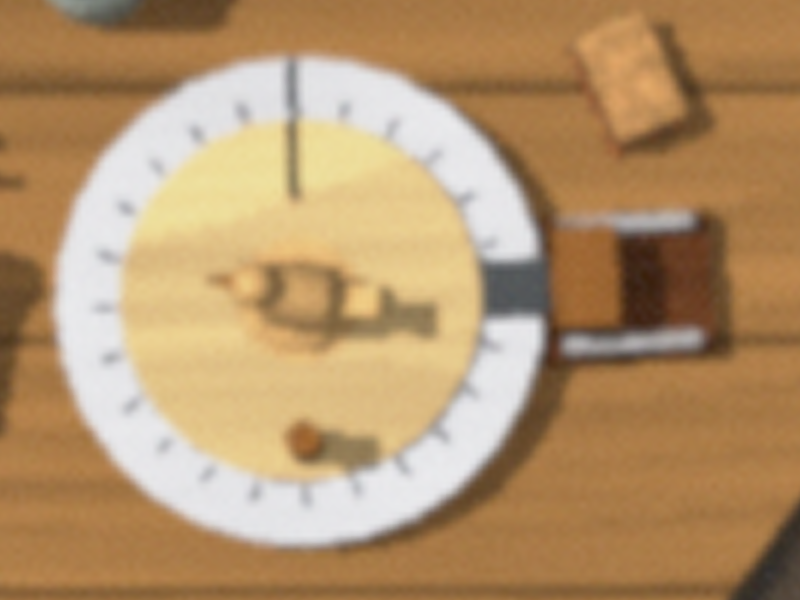

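The lines are aligned, the brake tongue is home at (485,285), the bird stands in the middle, and the robot is clear of everything.

```bash
python3 -c "
from plant import order
print(order.sign_off())"
```

```text
the job is handed in; nothing more can be done
None
```

The index line is within about 0.7° of the target line, the brake is fully home at its stop, the bird is still standing in the middle, and the job was handed in after about 14 s of the 72 s allowed.

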